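Set out the basket stall

ROBOT

A 7-joint arm with a two-finger parallel gripper is mounted at the origin on the work surface. World frame = base frame: x ahead of the robot, y to its left, z up, the work surface at z = 0. Lengths are in m, angles in rad, forces in N, time in s.
With the tool pointing down it reaches from about 0.4 to 0.875 m from the base axis. Payload 6.5 kg.
Tool frame: the origin (TCP) lies midway between the tips of the shut fingers; the grasp point (between the pads) lies 19 mm behind it; z points along the fingers, y is the line along which they close (so a half turn about z gives the same grasp; the last joint's range is limited). The gripper opens to 88 mm and grips with 3 to 60 N. Pads are 18 mm wide; open, the fingers measure 123 mm over their backs; the gripper's body (75 mm by 187 mm) begins 45 mm behind the grasp point.
Start: joints at [1.08, 0.536, -0.004, 1.538, 0.003, 1.067, -0.071], TCP at [0.268, -0.592, 0.201] pointing down, gripper open.
Joint ranges: [-2.7, 2.7], [-0.37, 2.16], [-1.27, 1.26], [0.24, 2.4], [-1.31, 4.45], [0.19, 1.91], [-2.76, 2.76]. Speed limits (rad/s): [2.39, 2.39, 3.14, 3.14, 3.14, 3.14, 3.14].

INTERFACE

Orientations are given as a rotation vector (axis times angle).
In Python, from station import telemetry, capture, job_done gives the robot as it stands.
- The arm moves only by the tool jog_arm, never from a script. Its argument "motion" is one flat list of numbers, 7 for each row, row after row: the opening, from -1 (shut) to 1 (fully open), so that 0 is half open, then the shift along the tool's x, y, z normalised to -1 to 1, where 1 is 30 mm, then the turn, a rotation vector about the tool's x, y, z normalised to -1 to 1, where 1 is 5 degrees. A call has 1 to 12 rows; each row shifts and turns the commanded pose from where the row before left it, along the tool's axes as they then stand; what a row does not reach is not made up. A row lasts 1/12 s, in which the tool goes at most 41.7 mm and 7.16 degrees, less where a joint would pass 70% of its speed; a pose out of reach is approached as far as the arm can. A call with a number of a shift or a turn outside -1 to 1 is refused whole. A call with a gripper value outside its range is refused whole. The fingers move at their own pace and stop on an object; "newtons" is the grip in N (left out, the last holds). Time passes only in rows, so rows that do not move let the fingers close. It gives the time, the measured TCP pose, the force, the opening and the grip force at its end, in the units of the state.
- telemetry.get_obs(): the state, without advancing time (a new reading comes with each control period).
- capture(name): name is "scene" or "side" or "wrist"; returns a dict with "img" (384x512x3 uint8, red, green, blue), "camera_matrix" (3x3 intrinsics, pixels), "k1" (the pictures are not rectified: a ray, as slopes to the right and down, at radius r is drawn at 1 + k1 r^2 times it, then the intrinsics apply), "rvec" (rotation vector, rad) and "tvec" (3), from world to camera coordinates, as OpenCV has them; the wrist camera has in their place "mount" (4x4, takes a point from camera to tool coordinates, whose origin is the TCP and whose axes are the flange's). Camera axes: x right, y down, z forward; pixel columns grow to the right and rows downward; lengths in m; the calibration is good to about 2 mm. A picture is of the moment at which its call begins: read the wrist's pose just before it. There is no depth.
- job_done(): hands the job in; it is judged then, once.
The state is a dict: "clock": time; "qpos": joint angles; "dq": joint speeds; "joint_torque": joint torques, N m; "tool_pos": TCP position; "tcp_rot": TCP orientation; "wrist_force": force on the tool from outside, world axes, zero at the start; "torque": the same for the moment, N m; "grip_width": opening from 0.0 (shut) to 1.0 (fully open); "grasp_force": force on a finger pad.
Only numpy, scipy, OpenCV 4.12 (cv2) and the standard library are available. Lean on these libraries where they do the work, as an engineer would, in place of code of your own. Each camera call takes 0.05 s, during which the arm holds its last target. There are 200 camera calls.

TASK

Set out the craft stall: put each of the three little lidded baskets upright in the middle of the display mat that matches its shape and colour (which way it faces does not matter), and press the stall sign into the middle of its sprung clip until it is fully home and stands upright. Set things down gently, never dropping them, and leave the spool and the mug where they are.

Things in the scene. Friction and masses are not known exactly. Their poses are not given: they have to be found in the camera images.
- pot_round: Small stiff round lidded basket of straw coils with brick-red bands and a brick-red knob; loose, about 90 g, lid fixed. Body 56 mm wide (across flats) and 40 mm tall; on its top centre an upright round knob, 24 mm in diameter, from 40 to 70 mm above the underside. Origin: centre of the underside, z up.
- pot_square: Small stiff square lidded basket of straw coils with blue bands and a blue knob; loose, about 90 g, lid fixed. Body 56 mm wide (across flats) and 40 mm tall; on its top centre an upright round knob, 24 mm in diameter, from 40 to 70 mm above the underside. Origin: centre of the underside, z up.
- pot_hex: Small stiff six-sided lidded basket of straw coils with green bands and a green knob; loose, about 90 g, lid fixed. Body 56 mm wide (across flats) and 40 mm tall; on its top centre an upright round knob, 24 mm in diameter, from 40 to 70 mm above the underside. Origin: centre of the underside, z up.
- mat_round: Flat round display mat, brick-red border round straw coils, 92 mm wide (across flats), 8 mm thick, fixed on the counter. Place of the round brick-red basket. Origin: centre of the underside, so its top is 8 mm above the origin; z up.
- mat_square: Flat square display mat, blue border round straw coils, 92 mm wide (across flats), 8 mm thick, fixed on the counter. Place of the square blue basket. Origin: centre of the underside, so its top is 8 mm above the origin; z up.
- mat_hex: Flat six-sided display mat, green border round straw coils, 92 mm wide (across flats), 8 mm thick, fixed on the counter. Place of the six-sided green basket. Origin: centre of the underside, so its top is 8 mm above the origin; z up.
- sign: Plywood stall sign, 5 mm thick (x), 90 wide (y), 75 tall, 70 g, faces alike; ochre batten 12 mm thick along its top, 57 to 75 mm up. Starts upright in a fixed dark wood stand (46 x 104, 24 tall), lowest 18 mm in its slot with 1 mm play each side: lift straight up. Origin: centre of the lower edge, z up.
- clip: Fixed sign clip: dark steel base 70 x 70 mm, two ochre sprung jaws 60 long (y) that part along x. Origin: underside centre, z up. Mouth 15 wide at 42 mm up; jaws closed to under 2 mm from 30 to 18 mm up; slot 9 wide below, floor 8 mm up. Push the sign's lower edge down in (5 to 10 N), board along y, either way round, until it stands on the floor: sign origin 8 mm above the clip's.
- spool: Orange-brown thread spool, 40 mm in diameter, 45 mm tall, standing at the far side; a bystander, to be left alone. Origin: centre of the underside.
- mug: Small white coffee mug, 64 mm in diameter, 60 mm tall, standing at the far side; a bystander, to be left alone. Origin: centre of the underside.
Not all that is in view belongs to the job. What is shaped like the pot_hex but pink is not meant.

How it is judged:
At the end, for the whole second after the job is handed in: Each basket rests upright (0.1 rad) on its own mat, within 12 mm of its centre and 4 mm of its top; the sign is in the clip, lower edge within 4 mm of the slot floor, within 12 mm of the clip's middle, 0.12 rad of its line, tilted under 0.15 rad; all at rest (horizontal distance between pot_round and mat_round below 0.012 m and z of pot_round in the frame of mat_round between 0.004 and 0.012 m and angle between each of pot_round, pot_square, pot_hex's own z axis and vertical below 0.1 rad and linear speed of each of pot_round, pot_square, pot_hex, sign below 0.02 m/s and horizontal distance between pot_square and mat_square below 0.012 m and z of pot_square in the frame of mat_square between 0.004 and 0.012 m and horizontal distance between pot_hex and mat_hex below 0.012 m and z of pot_hex in the frame of mat_hex between 0.004 and 0.012 m and z of sign in the frame of clip between 0.004 and 0.012 m and horizontal distance between sign and clip below 0.012 m and angle between the x axis of sign and the x axis of clip, either way round below 0.12 rad and angle between sign's own z axis and vertical below 0.15 rad); the robot touches nothing.
It fails at once if the spool is pushed away (more than 30 mm) (distance of spool from where it was at the start of the episode above 0.03 m).
It fails at once if the mug is pushed away (more than 30 mm) (distance of mug from where it was at the start of the episode above 0.03 m).
It fails at once if a basket or the sign is dropped or thrown (over 0.6 m/s, a fall of about 20 mm, with no finger on it) ((linear speed of pot_round above 0.6 m/s and contact force between pot_round and the fingers below 0.01 N) or (linear speed of pot_square above 0.6 m/s and contact force between pot_square and the fingers below 0.01 N) or (linear speed of pot_hex above 0.6 m/s and contact force between pot_hex and the fingers below 0.01 N) or (linear speed of sign above 0.6 m/s and contact force between sign and the fingers below 0.01 N)).
It also fails if it takes over 115 s, if anything falls off the work surface, if the arm or the gripper's body presses on something with over 40 N, if the wrist force passes 120 N, or if a joint passes its speed limit or range.

## Working session

There is one attempt and no reset: what is moved stays moved. The work goes in short steps, Python scripts to look and compute and a tool call to move; the robot and the scene stay as the last step left them, time stands still between calls to the robot, and variables do not carry over. Pictures are saved under pics/ and viewed, at most 18 in all, crops included, and the job is handed in when it is done.

Besides the shell and the picture viewer there is one more tool, called after "Request:" by a JSON object that holds its "op" and its "data". jog_arm: Moves the arm, as the interface text tells. Its arguments: {"type":"object","properties":{"motion":{"type":"array"},"newtons":{"type":"number"}},"required":["motion"]}

```bash
mkdir -p pics
cat > h.py <<'E'
import numpy as np, cv2
from scipy.spatial.transform import Rotation as R
from station import telemetry, capture, job_done
def ray(c,uv,obs=None):
    K=c["camera_matrix"];K=np.array(K);k=float(c["k1"])
    d=cv2.undistortPoints(np.array(uv,float).reshape(-1,1,2),K,np.array([k,0,0,0,0.])).reshape(-1,2)
    d=np.c_[d,np.ones(len(d))]
    if "rvec" in c:
        M=R.from_rotvec(np.ravel(c["rvec"])).as_matrix();return -M.T@np.ravel(c["tvec"]),d@M
    m=np.array(c["mount"]);T=R.from_rotvec(obs["tcp_rot"]).as_matrix()
    return T@m[:3,3]+np.array(obs["tool_pos"]),d@(T@m[:3,:3]).T
def onplane(c,uv,z,obs=None):
    o,d=ray(c,uv,obs);return o+d*((z-o[2])/d[:,2])[:,None]
def save(c,n):cv2.imwrite(f"pics/{n}.png",cv2.cvtColor(c["img"],cv2.COLOR_RGB2BGR))
E
python3 - <<'E'
from h import *
import pickle
o=telemetry.get_obs();print(o)
for n in("scene","side","wrist"):
    c=capture(n);save(c,n+"0");pickle.dump((o,c),open(n+"0.pkl","wb"))
    if n!="wrist":print(n,ray(c,[[256,192]]))
    else: print(c["mount"])
E
```

```text
{'clock': 0.0, 'qpos': array([ 1.07981029,  0.53716278, -0.00444207,  1.53886167,  0.00259549,
        1.06730128, -0.07123949]), 'dq': array([-0.00070779,  0.0009121 , -0.00059407, -0.00041966, -0.00154087,
       -0.00081357, -0.00047189]), 'joint_torque': array([ 5.47219179e-05, -5.70979714e+01,  9.90619250e-01, -2.51599789e+01,
       -5.63298818e-02,  1.79762364e-02,  1.83318143e-04]), 'tool_pos': array([ 0.2675851 , -0.59162106,  0.20024576]), 'tcp_rot': array([-3.06936616e+00, -6.61948212e-01,  7.56260611e-04]), 'wrist_force': array([-1.11265427,  0.85216198, -0.78816194]), 'torque': array([0.00994531, 0.01983301, 0.03420692]), 'grasp_force': 0.0, 'grip_width': 1.0014657927731334}
scene (array([1.02465539, 0.20108517, 0.70179151]), array([[-0.56346041, -0.23685335, -0.79146556]]))
side (array([0.20731864, 0.77088086, 0.51368737]), array([[ 0.33171513, -0.81124193, -0.4823146 ]]))
[[ 3.38008430e-04 -9.61659702e-01 -2.74245335e-01  7.02278638e-02]
 [ 9.99999871e-01  2.20841656e-04  4.58107577e-04  2.05609427e-04]
 [-3.79978802e-04 -2.74245454e-01  9.61659652e-01 -1.85015449e-01]
 [ 0.00000000e+00  0.00000000e+00  0.00000000e+00  1.00000000e+00]]
```

```bash
ls .
```

```text
h.py
pics
scene0.pkl
side0.pkl
wrist0.pkl
```

View pics/scene0.png

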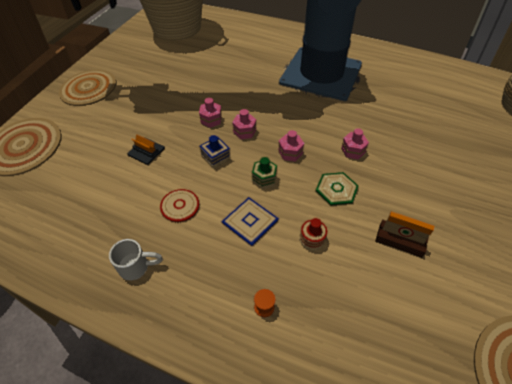

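View pics/side0.png

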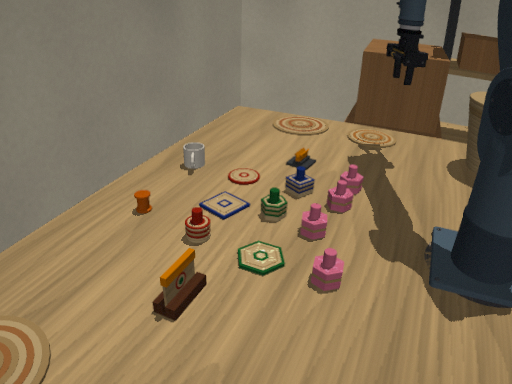

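The scene view shows the round pot at (314,232), the square one at (214,150) and the hex one at (264,171). The mats are at (180,205), (250,220) and (337,188), the sign is at (405,233), and the clip at (146,150). There are four pink decoys nearby, with the spool at (265,303) and the mug at (130,260).

```bash
cat > m.py <<'E'
from h import *
import pickle
# hue ranges (OpenCV 0..180)
def mask(img,col):
    h=cv2.cvtColor(img,cv2.COLOR_RGB2HSV);H,S,V=[h[...,i].astype(int) for i in range(3)]
    return {"red":((H<7)|(H>174))&(S>160)&(V>60),"blue":(H>105)&(H<130)&(S>110)&(V>40),
     "green":(H>50)&(H<85)&(S>110)&(V>30),"och":(H>=8)&(H<22)&(S>215)&(V>110)}[col].astype(np.uint8)
def comps(m,a=15):
    n,l,s,c=cv2.connectedComponentsWithStats(m,connectivity=8)
    return [(s[i],c[i],l==i) for i in range(1,n) if s[i,4]>=a]
E
python3 - <<'E'
from m import *
for n in("scene0","side0"):
    o,c=pickle.load(open(n+".pkl","rb"))
    for col in("red","blue","green","och"):
        for s,ct,_ in comps(mask(c["img"],col)):
            x,y,w,h,a=s
            print(n,col,s,ct.round(1),"z8",onplane(c,[[ct[0],ct[1]]],.008)[0,:2].round(3),"z55",onplane(c,[ct],.055)[0,:2].round(3))
def crop(n,boxes):
    o,c=pickle.load(open(n+".pkl","rb"))
    return [cv2.resize(c["img"][y:y+50,x:x+66],(396,300),interpolation=cv2.INTER_CUBIC) for x,y in boxes]
a=crop("scene0",[(370,205),(115,125)]);b=crop("side0",[(150,240),(270,130)])
g=np.vstack([np.hstack(a),np.hstack(b)]);save({"img":g},"crop1")
E
```

```text
scene0 red [160 191  39  31 156] [180.4 211.1] z8 [ 0.646 -0.144] z55 [ 0.672 -0.12 ]
scene0 red [174 200   6   9  17] [175.6 204.7] z8 [ 0.635 -0.163] z55 [ 0.661 -0.138]
scene0 red [181 200   4   8  15] [182.9 203.3] z8 [ 0.625 -0.149] z55 [ 0.652 -0.126]
scene0 red [301 219  26  23 172] [314.1 228.7] z8 [0.576 0.149] z55 [0.606 0.153]
scene0 red [307 226   8  10  31] [309.5 231. ] z8 [0.585 0.142] z55 [0.615 0.146]
scene0 blue [210 136   9   6  43] [213.3 138.5] z8 [ 0.409 -0.179] z55 [ 0.451 -0.153]
scene0 blue [207 145   7   7  19] [210.1 148. ] z8 [ 0.443 -0.171] z55 [ 0.483 -0.146]
scene0 blue [200 146  29  12  32] [213.2 152.3] z8 [ 0.454 -0.157] z55 [ 0.493 -0.133]
scene0 blue [243 213  15  13  34] [250.3 219.5] z8 [0.607 0.011] z55 [0.635 0.024]
scene0 blue [222 217  56  28 152] [250.5 231.5] z8 [0.635 0.024] z55 [0.661 0.036]
scene0 green [258 158  12  16  81] [263.1 163.7] z8 [ 0.442 -0.024] z55 [ 0.481 -0.009]
scene0 green [252 165  25  14  50] [265.  174.1] z8 [ 0.472 -0.007] z55 [0.509 0.007]
scene0 green [316 174  42  31 130] [334.7 195.6] z8 [0.471 0.167] z55 [0.508 
[... 1131 characters left out ...]
.3] z8 [ 0.49 -0.04] z55 [0.464 0.035]
side0 green [265 209  18   3  18] [273.5 210.3] z8 [ 0.48  -0.013] z55 [0.455 0.06 ]
side0 green [265 212  20   5  21] [274.6 214.6] z8 [0.471 0.004] z55 [0.446 0.075]
side0 green [238 246  46  29 274] [259.2 264.4] z8 [0.431 0.192] z55 [0.411 0.246]
side0 green [254 251  14   9  46] [259.7 255.4] z8 [0.442 0.165] z55 [0.42  0.222]
side0 och [296 148  12  13  67] [300.3 153.3] z8 [ 0.528 -0.383] z55 [ 0.499 -0.276]
side0 och [134 191  16   8  98] [141.8 194.3] z8 [0.818 0.065] z55 [0.761 0.13 ]
side0 och [147 205   5   7  17] [148.9 208.2] z8 [0.759 0.114] z55 [0.708 0.175]
side0 och [160 248  35  39 277] [175.1 266. ] z8 [0.579 0.27 ] z55 [0.545 0.317]
```

View pics/crop1.png

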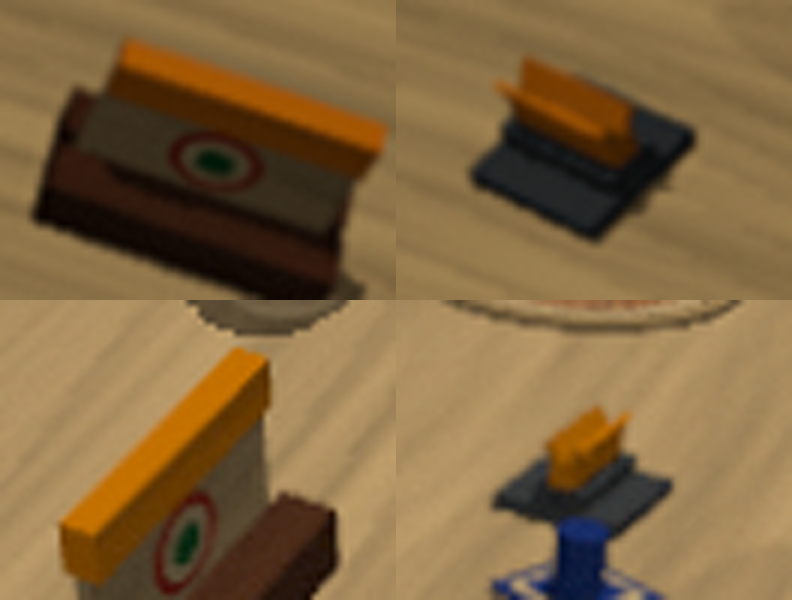

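The crop shows the sign batten's top face, whose ends are at about scene (390.2,213.7) and (434,227.5). The clip jaw tops run from (133.9,137) to (152.5,145).

```bash
cat >> h.py <<'E'
def plan(x,y,z,closing=None):
    """shift in tool units (30 mm) from the measured pose to target; turn about tool z in units of 5 deg so the closing line has angle 'closing' (deg)"""
    o=telemetry.get_obs();M=R.from_rotvec(o["tcp_rot"]).as_matrix()
    s=M.T@(np.array([x,y,z])-o["tool_pos"])/.03
    n=int(np.ceil(abs(s).max()))
    a=np.degrees(np.arctan2(M[1,1],M[0,1]));tilt=np.degrees(np.arccos(-M[2,2]))
    print("total units",s.round(3),"rows>=",n,"each",(s/max(n,1)).round(3),"clos",a.round(1),"tilt",tilt.round(2),"tiltvec",(M.T@np.cross(M[:,2],[0,0,-1])/np.radians(5)).round(3))
    if closing is not None:
        d=(closing-a+90)%180-90;print("turn z units",round(-d/5,3),"q7",o["qpos"][6])
E
python3 - <<'E'
from h import *
import pickle
o,c=pickle.load(open("scene0.pkl","rb"))
s=onplane(c,[[390.2,213.7],[434,227.5]],.081);k=onplane(c,[[133.9,137],[152.5,145]],.042)
for p in(s,k):
    d=p[1]-p[0];print(p.mean(0).round(3),np.linalg.norm(d).round(3),np.degrees(np.arctan2(d[1],d[0])).round(1))
plan(.456,-.148,.20)
E
```

```text
[0.53  0.333 0.081] 0.089 90.2
[ 0.513 -0.322  0.042] 0.061 83.8
total units [ 11.818 -10.89    0.028] rows>= 12 each [ 0.985 -0.907  0.002] clos -65.7 tilt 0.07 tiltvec [-0.015  0.001  0.   ]
```

Request:
{"op": "jog_arm", "data": {"motion": [0.15,0.98,-0.9,0,0,0,0,0.15,0.98,-0.9,0,0,0,0,0.15,0.98,-0.9,0,0,0,0,0.15,0.98,-0.9,0,0,0,0,0.15,0.98,-0.9,0,0,0,0,0.15,0.98,-0.9,0,0,0,0,0.15,0.98,-0.9,0,0,0,0,0.15,0.98,-0.9,0,0,0,0,0.15,0.98,-0.9,0,0,0,0,0.15,0.98,-0.9,0,0,0,0,0.15,0.98,-0.9,0,0,0,0,0.15,0.98,-0.9,0,0,0,0], "newtons": 20}}

```text
clock: 1.15
tool_pos: [0.456, -0.1498, 0.2012]
tcp_rot: [3.071, 0.662, -0.0]
wrist_force: [1.7, -0.1, -0.4]
grip_width: 0.573
grasp_force: 0.0
```

Request:
{"op": "jog_arm", "data": {"motion": [0.15,0,0,0,0,0,0,0.15,0,0,0,0,0,0,0.15,0,0,0,0,0,0]}}

```text
clock: 1.4
tool_pos: [0.4553, -0.1523, 0.2009]
tcp_rot: [3.071, 0.662, -0.001]
wrist_force: [-1.0, -0.2, 0.0]
grip_width: 0.576
grasp_force: 0.0
```

```bash
cat > w.py <<'E'
from m import *
import sys
def wrist(n,cols,z):
    o=telemetry.get_obs();c=capture("wrist");save(c,n);print(o["tool_pos"].round(4),o["clock"])
    for col in cols:
        for s,ct,_ in comps(mask(c["img"],col),150):
            print(col,s,ct.round(0),"bbox ctr",onplane(c,[[s[0]+s[2]/2,s[1]+s[3]/2]],z,o)[0].round(4),"cen",onplane(c,[ct],z,o)[0].round(4))
    return o,c
E
python3 -c "
from w import *
wrist('w1',['blue'],.07)"
```

```text
[ 0.4553 -0.1523  0.2009] 1.4
blue [171   0  38  41 256] [189.  20.] bbox ctr [ 0.5652 -0.0429  0.07  ] cen [ 0.5657 -0.042   0.07  ]
blue [240 145  42  54 165] [267. 170.] bbox ctr [ 0.4648 -0.1601  0.07  ] cen [ 0.4688 -0.165   0.07  ]
blue [244 148  24  38 387] [254. 169.] bbox ctr [ 0.4674 -0.1533  0.07  ] cen [ 0.4648 -0.1522  0.07  ]
```

View pics/w1.png

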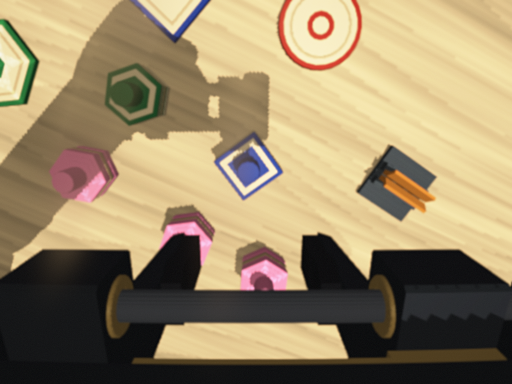

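The wrist view shows the square pot's body outline centred at (249,165), the hex pot at (134,93), the clip at (396,183) and the round mat's centre at (320,25). Two pink pots sit near the fingers at (188,235) and (263,270).

Run:
```python
from h import *
o=telemetry.get_obs();c={**capture("wrist")}
for n,uv,z in [("sq body",[[254,133],[282,170],[245,198],[215,160]],.04),("knob top",[[248,164]],.07),("rmat",[[320,25]],.008),("hex body",[[134,94]],.04),("clip",[[396,183]],.005)]:
    p=onplane(c,uv,z,o);print(n,p.mean(0).round(4))
cv2.imwrite("pics/w1c.png",cv2.resize(cv2.cvtColor(c["img"],cv2.COLOR_RGB2BGR)[120:210,190:310],(800,600),interpolation=cv2.INTER_CUBIC))
```

```text
sq body [ 0.4603 -0.1493  0.04  ]
knob top [ 0.4666 -0.1455  0.07  ]
rmat [ 0.628  -0.1584  0.008 ]
hex body [ 0.4805 -0.0083  0.04  ]
clip [ 0.5099 -0.3274  0.005 ]
```

View pics/w1c.png

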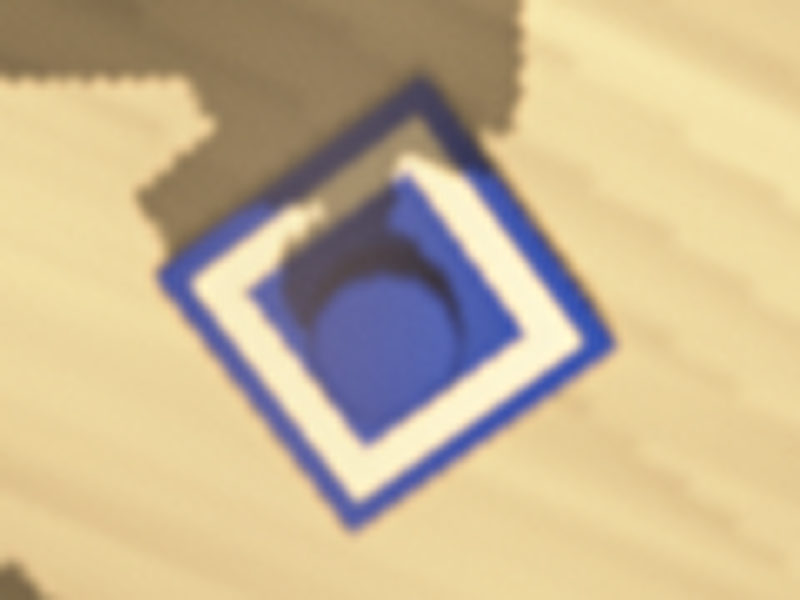

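The crop gives the body-top centre at (248,165.7) and the knob-top centre at (247.9,172). Both put the pot at about (0.459,-0.149).

Request:
{"op": "jog_arm", "data": {"motion": [0.15,0.16,-0.05,0.75,0,0,0,0.15,0,0,0.9,0,0,0,0.15,0,0,0.9,0,0,0,0.15,0,0,0.9,0,0,0,0.15,0,0,0.9,0,0,0,0.15,0,0,0.87,0,0,0,0.15,0,0,0,0,0,0,-1,0,0,0,0,0,0,-1,0,0,0,0,0,0,-1,0,0,0,0,0,0,-1,0,0,0,0,0,0,-1,0,0,0,0,0,0], "newtons": 20}}

```text
clock: 2.5
tool_pos: [0.4604, -0.1487, 0.0457]
tcp_rot: [3.07, 0.662, 0.003]
wrist_force: [-0.7, -0.8, 0.2]
grip_width: 0.225
grasp_force: 0.0
```

Request:
{"op": "jog_arm", "data": {"motion": [-1,0,0,0,0,0,0,-1,0,0,0,0,0,0,-1,0,0,0,0,0,0]}}

```text
clock: 2.75
tool_pos: [0.4596, -0.1483, 0.0447]
tcp_rot: [3.071, 0.662, 0.0]
wrist_force: [0.4, 0.8, -0.4]
grip_width: 0.007
grasp_force: 0.0
```

```bash
python3 -c "
from h import *
o=telemetry.get_obs();print(o['tool_pos'],o['grip_width'],o['grasp_force'])
plan(.606,.011,.2)"
```

```text
[ 0.45963706 -0.14826813  0.04472373] 0.006661262400286651 0.0
total units [ 6.634 -2.825 -5.175] rows>= 7 each [ 0.948 -0.404 -0.739] clos -65.7 tilt 0.02 tiltvec [ 0.002 -0.002 -0.   ]
```

Run:
```python
from h import *
c=capture("wrist");s=capture("side")
a=cv2.resize(c["img"],(400,300));b=cv2.resize(s["img"][140:215,250:350],(400,300),interpolation=cv2.INTER_CUBIC)
save({"img":np.hstack([a,b])},"miss")
```

```text
(no output)
```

View pics/miss.png

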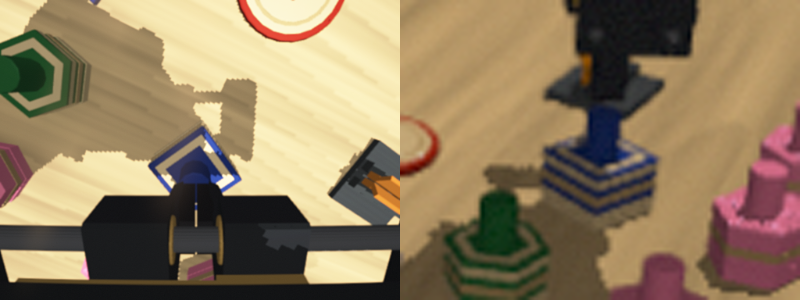

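The side crop shows the shut fingertips just above or behind the knob, which is still standing at (300,168) in the full side image. The wrist view doesn't settle it, so I'll triangulate the tips with the scene camera.

Run:
```python
from h import *
s=capture("scene");d=capture("side");o=telemetry.get_obs()
for c in(s,d):
    M=R.from_rotvec(np.ravel(c["rvec"]));
    p=cv2.projectPoints(np.array([[o["tool_pos"]],[[.459,-.149,.07]],[[.459,-.149,.04]]]),np.ravel(c["rvec"]),np.ravel(c["tvec"]),np.array(c["camera_matrix"]),np.array([c["k1"],0,0,0,0.]))[0].reshape(-1,2);print(p.round(1))
a=[cv2.resize(c["img"][y:y+75,x:x+100],(400,300),interpolation=cv2.INTER_CUBIC) for c,x,y in((s,164,90),(d,250,140))]
w=capture("wrist")
print(onplane(w,[[192,209],[310,233],[251,221]],.04,o).round(4))
m=np.array(w["mount"]);q=np.linalg.inv(m)@[0,0,0,1];print("tcp in wrist px",(np.array(w["camera_matrix"])@(q[:3]/q[2])).round(0))
save({"img":np.hstack(a)},"tri")
```

```text
[[214.  144.5]
 [212.8 136.8]
 [214.  145.6]]
[[299.5 176.5]
 [300.6 167.8]
 [299.6 178. ]]
[[ 0.4515 -0.1118  0.04  ]
 [ 0.4677 -0.1869  0.04  ]
 [ 0.4595 -0.1489  0.04  ]]
tcp in wrist px [250. 223.   1.]
```

View pics/tri.png

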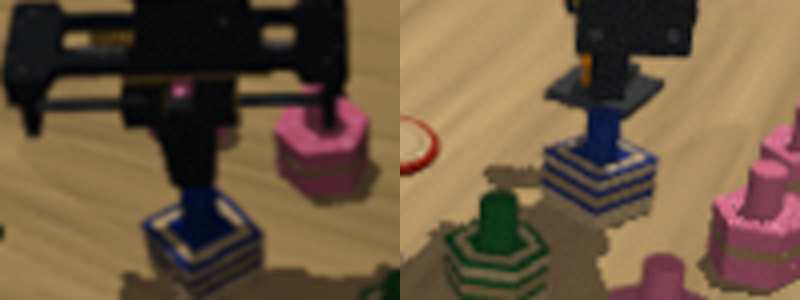

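Both views put the shut tips at z≈0.07, on top of the knob column, while the TCP reads 0.045. So the real tips end about 25 mm short of the reported TCP. I'll reopen, go down carefully watching the force, and close again.

Request:
{"op": "jog_arm", "data": {"motion": [0.15,0,0,0,0,0,0,0.15,0,0,0,0,0,0,0.15,0,0,0,0,0,0,0.15,0,0,0,0,0,0,0.15,0,0,0,0,0,0,0.15,0,0,0.2,0,0,0,0.15,0,0,0.2,0,0,0,0.15,0,0,0.2,0,0,0,0.15,0,0,0.1,0,0,0,0.15,0,0,0,0,0,0]}}

```text
clock: 3.83
tool_pos: [0.4588, -0.148, 0.0225]
tcp_rot: [-3.07, -0.663, 0.003]
wrist_force: [-0.2, 0.4, -0.5]
grip_width: 0.578
grasp_force: 0.0
```

Request:
{"op": "jog_arm", "data": {"motion": [-1,0,0,0,0,0,0,-1,0,0,0,0,0,0,-1,0,0,0,0,0,0,-1,0,0,0,0,0,0,-1,0,0,0,0,0,0,-1,0,0,0,0,0,0,-1,0,0,0,0,0,0], "newtons": 20}}

```text
clock: 4.42
tool_pos: [0.4596, -0.1482, 0.0236]
tcp_rot: [3.071, 0.662, 0.0]
wrist_force: [0.2, 0.4, -0.1]
grip_width: 0.264
grasp_force: 20.0
```

Request:
{"op": "jog_arm", "data": {"motion": [-1,0,0,-0.5,0,0,0,-1,0,0,-0.8,0,0,0,-1,0,0,-0.9,0,0,0,-1,0,0,-0.9,0,0,0,-1,0.3,0,-0.9,0,0,0,-1,0.7,-0.5,-0.6,0,0,0,-1,0.9,-0.8,-0.3,0,0,0,-1,0.8,-0.8,-0.1,0,0,0,-1,0.5,-0.5,0,0,0,0,-1,0.3,-0.2,0,0,0,0,-1,0,0,0,0,0,0,-1,0,0,0,0,0,0]}}

```text
clock: 5.42
tool_pos: [0.52, -0.0296, 0.173]
tcp_rot: [3.071, 0.662, -0.002]
wrist_force: [0.5, 0.3, -1.5]
grip_width: 0.262
grasp_force: 20.0
```

Run:
```python
from m import *
o=telemetry.get_obs();w=capture("wrist");save(w,"w2")
# hulls of the coloured rims
for col in("blue","red","green"):
    for s,ct,m in comps(mask(w["img"],col),200):
        P=np.argwhere(m)[:,::-1].astype(np.float32);h=cv2.convexHull(P)
        # hull outline on the plane, centroid by moments
        for z in(.008,):
            q=onplane(w,h.reshape(-1,2),z,o)[:,:2];M=cv2.moments((q*1000).astype(np.float32));A=M["m00"]
            print(col,s,"area mm2",round(A),"centre",(M["m10"]/A/1000).__round__(4),(M["m01"]/A/1000).__round__(4))
print(o["tool_pos"],o["grip_width"])
```

```text
blue [190  41  39  67 286] area mm2 1061 centre 0.5927 0.0488
blue [270  42  40  80 331] area mm2 1687 centre 0.6204 -0.0227
blue [256 170  60  78 680] area mm2 1275 centre 0.4947 -0.0867
blue [ 211  197   74   94 3546] area mm2 6810 centre 0.4347 -0.0657
blue [185 206  30  34 274] area mm2 635 centre 0.4389 0.0001
red [ 76   0  23  40 491] area mm2 548 centre 0.5961 0.1871
red [356  87  82  83 913] area mm2 6311 centre 0.6278 -0.1566
red [386 118  25  25 221] area mm2 551 centre 0.628 -0.1584
green [ 21 123  39  66 288] area mm2 1878 centre 0.4418 0.196
[ 0.51999605 -0.02957259  0.17298077] 0.261877578301037
```

View pics/w2.png

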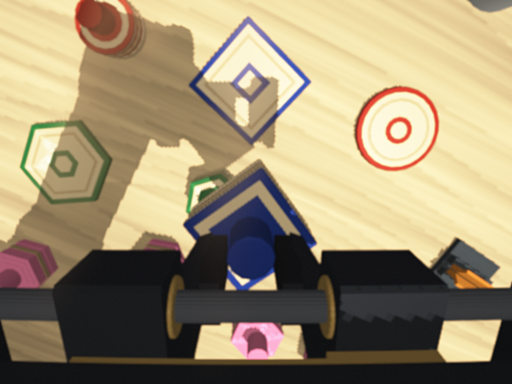

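The wrist view shows the held square pot and the mats. The square mat's corners are (249,17), (310,81), (252,144) and (190,84); the round mat is at (398,129) and the hex mat at (66,162).

Run:
```python
from h import *
o=telemetry.get_obs();w=capture("wrist")
for n,uv in(("sq",[[249,17],[310,81],[252,144],[190,84]]),("sqc",[[250,81]]),("hex",[[30,127],[77,121],[111,162],[92,202],[42,196],[21,155]]),("hexc",[[65,162]])):
    print(n,onplane(w,uv,.008,o).mean(0).round(4))
plan(.606,.011,.055)
```

```text
sq [0.6048 0.0077 0.008 ]
sqc [0.6064 0.0086 0.008 ]
hex [0.4427 0.1673 0.008 ]
hexc [0.4432 0.164  0.008 ]
total units [ 3.201 -0.092  3.928] rows>= 4 each [ 0.8   -0.023  0.982] clos -65.8 tilt 0.11 tiltvec [ 0.005  0.021 -0.   ]
```

Request:
{"op": "jog_arm", "data": {"motion": [-1,0.6,0,0,0,0,0,-1,0.9,0,0,0,0,0,-1,0.9,0,0.5,0,0,0,-1,0.6,0,0.8,0,0,0,-1,0.17,-0.03,0.9,0,0,0,-1,0,0,0.9,0,0,0,-1,0,0,0.7,0,0,0,-1,0,0,0.35,0,0,0,-1,0,0,0.2,0,0,0,-1,0,0,0.1,0,0,0,-1,0,0,0,0,0,0]}}

```text
clock: 6.43
tool_pos: [0.6072, 0.0109, 0.0404]
tcp_rot: [3.071, 0.661, 0.001]
wrist_force: [-0.7, 1.7, -0.8]
grip_width: 0.261
grasp_force: 20.0
```

Run:
```python
from h import *
plan(.606,.009,.0315)
```

```text
total units [-0.061  0.041  0.297] rows>= 1 each [-0.061  0.041  0.297] clos -65.7 tilt 0.03 tiltvec [ 0.005 -0.005 -0.   ]
```

Request:
{"op": "jog_arm", "data": {"motion": [-1,-0.06,0.04,0.1,0,0,0,-1,0,0,0.1,0,0,0,-1,0,0,0.1,0,0,0,-1,0,0,0,0,0,0,0.15,0,0,0,0,0,0,0.15,0,0,0,0,0,0,0.15,0,0,0,0,0,0,0.15,0,0,-0.1,0,0,0,0.15,0,0,-0.5,0,0,0,0.15,0,0,-1,0,0,0,0.15,0,0,-1,0,0,0,0.15,0,0,-1,0,0,0]}}

```text
clock: 7.43
tool_pos: [0.6053, 0.0098, 0.1403]
tcp_rot: [-3.071, -0.663, 0.001]
wrist_force: [-0.0, 0.1, -0.7]
grip_width: 0.573
grasp_force: 0.0
```

Request:
{"op": "jog_arm", "data": {"motion": [0.15,0,-0.4,-1,0,0,0,0.15,0.5,-0.9,-0.7,0,0,0,0.15,0.5,-0.9,0,0,0,0,0.15,0.5,-0.9,0,0,0,0,0.15,0.2,-0.8,0,0,0,0,0.15,0,-0.4,0,0,0,0,0.15,0,0,0,0,0,0,0.15,0,0,0,0,0,0]}}

```text
clock: 8.1
tool_pos: [0.5988, 0.1472, 0.1899]
tcp_rot: [3.07, 0.663, -0.001]
wrist_force: [-0.0, -0.8, -0.2]
grip_width: 0.577
grasp_force: 0.0
```

Run:
```python
from m import *
o=telemetry.get_obs();w=capture("wrist");save(w,"w3");print(o["tool_pos"],o["grip_width"],o["clock"])
for s,ct,m in comps(mask(w["img"],"red"),60):
    print(s,ct.round(1),onplane(w,[[s[0]+s[2]/2,s[1]+s[3]/2]],.04,o)[0].round(4))
for s,ct,m in comps(mask(w["img"],"blue"),60):print("b",s,ct.round(1))
```

```text
[0.59880266 0.14724826 0.18994064] 0.5765323236936021 8.1
[221 149  50  48 303] [248.  172.2] [0.5974 0.1514 0.04  ]
[232 159  29  30 492] [247.2 175.9] [0.5966 0.1504 0.04  ]
[440 211  70  60 506] [471.6 228.4] [ 0.6345 -0.1257  0.04  ]
[467 236  20  19 136] [476.3 244.9] [ 0.6307 -0.1314  0.04  ]
b [ 304  158  102   98 2053] [360.  212.9]
```

View pics/w3.png

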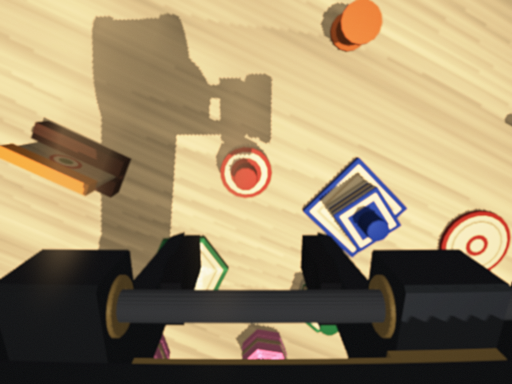

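The round pot is at (246,173), with ring centre (0.597,0.151), and the square pot stands on its mat at (365,212).

Request:
{"op": "jog_arm", "data": {"motion": [0.15,0,-0.15,0.7,0,0,0,0.15,0,0,0.95,0,0,0,0.15,0,0,0.95,0,0,0,0.15,0,0,0.95,0,0,0,0.15,0,0,0.8,0,0,0,0.15,0,0,0.6,0,0,0,0.15,0,0,0.4,0,0,0,0.15,0,0,0.2,0,0,0,0.15,0,0,0,0,0,0,-1,0,0,0,0,0,0,-1,0,0,0,0,0,0,-1,0,0,0,0,0,0]}}

```text
clock: 9.15
tool_pos: [0.5982, 0.1526, 0.0248]
tcp_rot: [-3.071, -0.662, -0.003]
wrist_force: [-0.4, 0.2, 0.4]
grip_width: 0.372
grasp_force: 0.0
```

Request:
{"op": "jog_arm", "data": {"motion": [-1,0,0,0,0,0,0,-1,0,0,0,0,0,0,-1,0,0,0,0,0,0,-1,0,0,0,0,0,0]}}

```text
clock: 9.48
tool_pos: [0.5977, 0.1528, 0.0242]
tcp_rot: [-3.071, -0.663, -0.002]
wrist_force: [-1.1, 0.5, 5.6]
grip_width: 0.26
grasp_force: 20.0
```

Run:
```python
from h import *
plan(.628,-.157,.2)
```

```text
total units [-3.33   9.826 -5.863] rows>= 10 each [-0.333  0.983 -0.586] clos -65.6 tilt 0.07 tiltvec [-0.    -0.014 -0.   ]
```

Request:
{"op": "jog_arm", "data": {"motion": [-1,0,0,-0.5,0,0,0,-1,0,0,-0.9,0,0,0,-1,0,0,-1,0,0,0,-1,-0.1,0.3,-1,0,0,0,-1,-0.2,0.6,-1,0,0,0,-1,-0.3,0.9,-0.7,0,0,0,-1,-0.4,1,0,0,0,0,-1,-0.4,1,0,0,0,0,-1,-0.4,1,0,0,0,0,-1,-0.4,1,0,0,0,0,-1,-0.4,1,0,0,0,0,-1,-0.3,1,0,0,0,0]}}

```text
clock: 10.48
tool_pos: [0.6133, -0.0988, 0.1761]
tcp_rot: [3.071, 0.662, -0.002]
wrist_force: [1.4, -0.2, -0.6]
grip_width: 0.264
grasp_force: 20.0
```

Request:
{"op": "jog_arm", "data": {"motion": [-1,-0.2,0.8,0,0,0,0,-1,-0.1,0.6,0,0,0,0,-1,-0.13,0.5,0,0,0,0,-1,0,0.13,0.7,0,0,0,-1,0,0,0.9,0,0,0,-1,0,0,0.9,0,0,0,-1,0,0,0.9,0,0,0,-1,0,0,0.7,0,0,0,-1,0,0,0.2,0,0,0,-1,0,0,0,0,0,0]}}

```text
clock: 11.32
tool_pos: [0.626, -0.1567, 0.0455]
tcp_rot: [-3.069, -0.663, 0.006]
wrist_force: [-0.1, -0.4, -1.1]
grip_width: 0.263
grasp_force: 20.0
```

Run:
```python
from h import *
plan(.628,-.157,.0325)
```

```text
total units [0.059 0.037 0.434] rows>= 1 each [0.059 0.037 0.434] clos -65.6 tilt 0.24 tiltvec [-0.03   0.037 -0.   ]
```

Request:
{"op": "jog_arm", "data": {"motion": [-1,0.06,0.04,0.2,0,0,0,-1,0,0,0.13,0,0,0,-1,0,0,0.1,0,0,0,-1,0,0,0,0,0,0,0.15,0,0,0,0,0,0,0.15,0,0,0,0,0,0,0.15,0,0,0,0,0,0,0.15,0,0,-0.1,0,0,0,0.15,0,0,-0.5,0,0,0,0.15,0,0,-1,0,0,0,0.15,0,0,-1,0,0,0,0.15,0,0,-1,0,0,0]}}

```text
clock: 12.32
tool_pos: [0.6298, -0.1578, 0.1451]
tcp_rot: [3.071, 0.662, 0.001]
wrist_force: [0.4, -0.2, -0.5]
grip_width: 0.574
grasp_force: 0.0
```

Request:
{"op": "jog_arm", "data": {"motion": [0.15,-0.1,-0.4,-1,0,0,0,0.15,-0.3,-0.8,-0.7,0,0,0,0.15,-0.4,-1,0,0,0,0,0.15,-0.4,-1,0,0,0,0,0.15,-0.4,-1,0,0,0,0,0.15,-0.4,-1,0,0,0,0,0.15,-0.3,-0.9,0,0,0,0,0.15,-0.14,-0.54,0,0,0,0,0.15,0,0,0,0,0,0,0.15,0,0,0,0,0,0]}}

```text
clock: 13.15
tool_pos: [0.4814, -0.0062, 0.1949]
tcp_rot: [3.07, 0.665, 0.003]
wrist_force: [0.8, -0.1, 1.1]
grip_width: 0.576
grasp_force: 0.0
```

Run:
```python
from m import *
o=telemetry.get_obs();w=capture("wrist");save(w,"w4");print(o["tool_pos"],o["grip_width"],o["clock"])
for s,ct,m in comps(mask(w["img"],"green"),60):
    print(s,ct.round(1),onplane(w,[[s[0]+s[2]/2,s[1]+s[3]/2]],.04,o)[0].round(4),"z8",onplane(w,[[s[0]+s[2]/2,s[1]+s[3]/2]],.008,o)[0].round(4))
```

```text
[ 0.48135232 -0.00620421  0.19493435] 0.5762651102449883 13.15
[107 116  40  60 353] [134.1 149.2] [0.4536 0.1261 0.04  ] z8 [0.445  0.1358 0.008 ]
[256 150  21  47 107] [269.2 173. ] [ 0.4881 -0.023   0.04  ] z8 [ 0.4827 -0.0273  0.008 ]
[255 163  10  25 117] [260. 176.] [ 0.4831 -0.0174  0.04  ] z8 [ 0.4773 -0.0212  0.008 ]
```

View pics/w4.png

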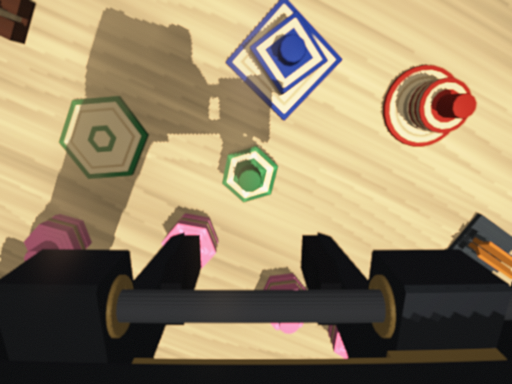

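The hex pot is at (250,173), the hex mat at (103,137), and a pink pot at about (192,235). The square and round pots are both on their mats.

Run:
```python
from h import *
o=telemetry.get_obs();w=capture("wrist")
M=R.from_rotvec(o["tcp_rot"]).as_matrix()
for n,uv,z in(("hex",[250,173],.04),("knob",[250,180],.07),("mat",[103,137.5],.008),("pink body",[192,235],.04),("pink2",[284,288],.04)):
    p=onplane(w,[uv],z,o)[0];print(n,p.round(4),"in tool mm",(M.T@(p-o["tool_pos"])*1000).round(0))
```

```text
hex [ 0.4818 -0.0071  0.04  ] in tool mm [ -0.  -0. 155.]
knob [ 0.4809 -0.0075  0.07  ] in tool mm [ -1.  -0. 125.]
mat [0.4437 0.164  0.008 ] in tool mm [  35. -172.  187.]
pink body [0.3877 0.0239 0.04  ] in tool mm [-73. -67. 155.]
pink2 [ 0.3689 -0.1036  0.04  ] in tool mm [-143.   41.  155.]
```

Request:
{"op": "jog_arm", "data": {"motion": [0.15,0,0,0.8,0,0,0,0.15,0,0,0.95,0,0,0,0.15,0,0,0.95,0,0,0,0.15,0,0,0.95,0,0,0,0.15,0,0,0.8,0,0,0,0.15,0,0,0.6,0,0,0,0.15,0,0,0.4,0,0,0,0.15,0,0,0.2,0,0,0,0.15,0,0,0,0,0,0,-1,0,0,0,0,0,0,-1,0,0,0,0,0,0,-1,0,0,0,0,0,0]}}

```text
clock: 14.25
tool_pos: [0.482, -0.0067, 0.025]
tcp_rot: [3.071, 0.662, 0.003]
wrist_force: [0.6, -0.7, -0.4]
grip_width: 0.375
grasp_force: 0.0
```

Request:
{"op": "jog_arm", "data": {"motion": [-1,0,0,0,0,0,0,-1,0,0,0,0,0,0,-1,0,0,0,0,0,0,-1,0,0,0,0,0,0]}}

```text
clock: 14.58
tool_pos: [0.4815, -0.0062, 0.0246]
tcp_rot: [-3.071, -0.663, -0.002]
wrist_force: [-0.2, 2.2, 5.1]
grip_width: 0.259
grasp_force: 20.0
```

Run:
```python
from h import *
plan(.4435,.165,.185)
```

```text
total units [ 1.205 -5.721 -5.346] rows>= 6 each [ 0.201 -0.953 -0.891] clos -65.6 tilt 0.06 tiltvec [ 0.002 -0.012  0.   ]
```

Request:
{"op": "jog_arm", "data": {"motion": [-1,0,0,-0.5,0,0,0,-1,0,0,-0.9,0,0,0,-1,0,0,-1,0,0,0,-1,0,-0.2,-1,0,0,0,-1,0.2,-0.6,-1,0,0,0,-1,0.2,-0.9,-0.6,0,0,0,-1,0.2,-1,0,0,0,0,-1,0.2,-1,0,0,0,0,-1,0.2,-1,0,0,0,0,-1,0.2,-0.7,0.1,0,0,0,-1,0,-0.32,0.4,0,0,0,-1,0,0,0.7,0,0,0]}}

```text
clock: 15.58
tool_pos: [0.4434, 0.1682, 0.1392]
tcp_rot: [-3.068, -0.669, -0.006]
wrist_force: [0.4, 0.7, -1.3]
grip_width: 0.26
grasp_force: 20.0
```

Request:
{"op": "jog_arm", "data": {"motion": [-1,0,0,0.9,0,0,0,-1,0,0,0.9,0,0,0,-1,0,0,0.8,0,0,0,-1,0,0,0.4,0,0,0,-1,0,0,0.1,0,0,0,-1,0,0,0,0,0,0]}}

```text
clock: 16.08
tool_pos: [0.4422, 0.1643, 0.0443]
tcp_rot: [3.071, 0.662, -0.004]
wrist_force: [0.8, 0.3, -1.2]
grip_width: 0.264
grasp_force: 20.0
```

Run:
```python
from h import *
plan(.4435,.165,.0333)
```

```text
total units [ 0.049 -0.005  0.368] rows>= 1 each [ 0.049 -0.005  0.368] clos -65.7 tilt 0.13 tiltvec [-0.     0.026 -0.   ]
```

Request:
{"op": "jog_arm", "data": {"motion": [-1,0.05,0,0.15,0,0,0,-1,0,0,0.12,0,0,0,-1,0,0,0.1,0,0,0,-1,0,0,0,0,0,0,0.15,0,0,0,0,0,0,0.15,0,0,0,0,0,0,0.15,0,0,0,0,0,0,0.15,0,0,-0.1,0,0,0,0.15,0,0,-0.5,0,0,0,0.15,0,0,-1,0,0,0,0.15,0,0,-1,0,0,0,0.15,0,0,-1,0,0,0]}}

```text
clock: 17.08
tool_pos: [0.444, 0.1652, 0.1434]
tcp_rot: [-3.071, -0.663, 0.001]
wrist_force: [-0.2, -0.1, 0.6]
grip_width: 0.576
grasp_force: 0.0
```

Request:
{"op": "jog_arm", "data": {"motion": [0.15,0.3,0,-1,0,0,-1,0.15,0.6,0,-1,0,0,-1,0.15,0.7,0,-0.6,0,0,-1,0.15,0,0,0,0,0,-1,0.15,0,0,0,0,0,-1,0.15,0,0,0,0,0,-1,0.15,0,0,0,0,0,-1,0.15,0,0,0,0,0,-1,0.15,0,0,0,0,0,-1,0.15,0,0,0,0,0,-1,0.15,0,0,0,0,0,-1,0.15,0,0,0,0,0,-1]}}

```text
clock: 18.08
tool_pos: [0.4856, 0.1896, 0.2203]
tcp_rot: [2.324, 2.114, 0.0]
wrist_force: [-1.1, -0.2, -0.0]
grip_width: 0.578
grasp_force: 0.0
```

Run:
```python
from h import *
plan(.530,.333,.21,0)
```

```text
total units [4.9   1.023 0.344] rows>= 5 each [0.98  0.205 0.069] clos -5.4 tilt 0.02 tiltvec [ 0.003  0.002 -0.   ]
turn z units -1.082 q7 -0.7623798254002047
```

Request:
{"op": "jog_arm", "data": {"motion": [0.15,0.9,0.2,0,0,0,-1,0.15,1,0.2,0,0,0,0,0.15,1,0.3,0,0,0,0,0.15,1,0.3,0,0,0,0,0.15,0.9,0,0,0,0,0,0.15,0,0,0,0,0,0,0.15,0,0,0,0,0,0]}}

```text
clock: 18.67
tool_pos: [0.5187, 0.3342, 0.22]
tcp_rot: [-2.23, -2.211, 0.0]
wrist_force: [-0.5, 0.4, -0.2]
grip_width: 0.575
grasp_force: 0.0
```

Run:
```python
from m import *
o=telemetry.get_obs();w=capture("wrist");save(w,"w5");print(o["tool_pos"],o["clock"])
plan(.53,.333,.2,0)
for s,ct,m in comps(mask(w["img"],"och"),60):
    r=cv2.minAreaRect(np.argwhere(m)[:,::-1].astype(np.float32));b=cv2.boxPoints(r);print(s,b.round(1).tolist(),onplane(w,b,.081,o).round(4).tolist())
```

```text
[0.51872625 0.33423803 0.21996123] 18.6667
total units [0.024 0.355 0.663] rows>= 1 each [0.024 0.355 0.663] clos -0.6 tilt 0.05 tiltvec [-0.005  0.008  0.   ]
turn z units -0.123 q7 -0.910422535588622
```

View pics/w5.png

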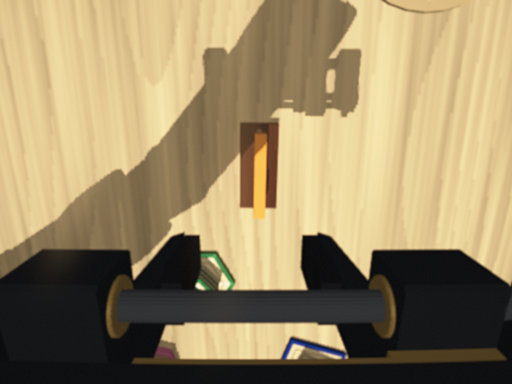

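The batten runs from (260.5,130) to (259.5,219), nearly vertical in the image. The stand spans (240,123) to (279,208).

Run:
```python
from h import *
o=telemetry.get_obs();w=capture("wrist")
p=onplane(w,[[260.5,130.5],[259.5,219]],.081,o);d=p[1]-p[0];print(p.round(4),p.mean(0).round(4),np.linalg.norm(d),np.degrees(np.arctan2(d[1],d[0])))
x,y,_=p.mean(0)
g=cv2.cvtColor(w["img"],cv2.COLOR_RGB2HSV)
for r in (145,160,175,190,205):
    u=np.where((g[r,235:285,1]>185)&(g[r,235:285,2]>150))[0]+235;print(r,u.min() if len(u) else None,u.max() if len(u) else None)
plan(x,y,.031,0)
```

```text
[[0.5297 0.3784 0.081 ]
 [0.5284 0.2841 0.081 ]] [0.5291 0.3313 0.081 ] 0.0943361539036721 -90.76424321266029
145 257 262
160 None None
175 265 265
190 None None
205 None None
total units [0.009 0.31  6.298] rows>= 7 each [0.001 0.044 0.9  ] clos -0.7 tilt 0.07 tiltvec [-0.     0.014 -0.   ]
turn z units -0.141 q7 -0.9104937801843618
```

Request:
{"op": "jog_arm", "data": {"motion": [0,0,0.3,0.8,0,0,0,0,0,0,1,0,0,0,0,0,0,1,0,0,0,0,0,0,1,0,0,0,0,0,0,0.9,0,0,0,0,0,0,0.7,0,0,0,0,0,0,0.5,0,0,0,0,0,0,0.23,0,0,0,0,0,0,0,0,0,0,-1,0,0,0,0,0,0,-1,0,0,0,0,0,0,-1,0,0,0,0,0,0], "newtons": 50}}

```text
clock: 19.77
tool_pos: [0.5296, 0.3331, 0.0376]
tcp_rot: [2.234, 2.208, 0.004]
wrist_force: [-0.3, 0.5, -0.6]
grip_width: 0.293
grasp_force: 0.0
```

Request:
{"op": "jog_arm", "data": {"motion": [-1,0,0,0,0,0,0,-1,0,0,0,0,0,0,-1,0,0,0,0,0,0,-1,0,0,0,0,0,0,-1,0,0,0,0,0,0]}}

```text
clock: 20.18
tool_pos: [0.5291, 0.3328, 0.0368]
tcp_rot: [2.234, 2.208, 0.002]
wrist_force: [-0.6, -0.5, 5.7]
grip_width: 0.13
grasp_force: 50.0
```

Request:
{"op": "jog_arm", "data": {"motion": [-1,0,0,-0.3,0,0,0,-1,0,0,-0.6,0,0,0,-1,0,0,-0.8,0,0,0,-1,0,0,-1,0,0,0,-1,0,0,-1,0,0,0,-1,-0.3,0,-1,0,0,0,-1,-0.6,0,-0.7,0,0,0,-1,-0.9,0,0,0,0,0,-1,-1,0,0,0,0,0,-1,-1,0,0,0,0,0,-1,-1,0,0,0,0,0,-1,-1,0,0,0,0,0]}}

```text
clock: 21.18
tool_pos: [0.5261, 0.1571, 0.1983]
tcp_rot: [-2.234, -2.209, 0.001]
wrist_force: [-0.5, 0.2, -0.1]
grip_width: 0.127
grasp_force: 50.0
```

Request:
{"op": "jog_arm", "data": {"motion": [-1,-1,0,0,0,0,0,-1,-1,0,0,0,0,0,-1,-1,0,0,0,0,0,-1,-1,0,0,0,0,0,-1,-1,0,0,0,0,0,-1,-1,0,0,0,0,0,-1,-1,0,0,0,0,0,-1,-1,0,0,0,0,0,-1,-1,0,0,0,0,0,-1,-1,0,0,0,0,0,-1,-1,0,0,0,0,0,-1,-1,0,0,0,0,0]}}

```text
clock: 22.18
tool_pos: [0.522, -0.2027, 0.1984]
tcp_rot: [-2.234, -2.209, 0.0]
wrist_force: [0.4, 0.4, -0.8]
grip_width: 0.121
grasp_force: 50.0
```

Request:
{"op": "jog_arm", "data": {"motion": [-1,-1,0,0,0,0,0,-1,-1,0,0,0,0,0,-1,-1,0,0,0,0,0,-1,-1,0,0,0,0,0,-1,-1,-0.2,0,0,0,0,-1,-0.9,-0.3,0,0,0,0,-1,-0.7,0,0,0,0,0,-1,-0.4,0,0,0,0,0,-1,0,0,0,0,0,0,-1,0,0,0,0,0,0]}}

```text
clock: 23.02
tool_pos: [0.5055, -0.4101, 0.198]
tcp_rot: [-2.233, -2.208, -0.002]
wrist_force: [0.4, 0.6, -1.0]
grip_width: 0.126
grasp_force: 50.0
```

Run:
```python
from h import *
import pickle
o=telemetry.get_obs();w=capture("wrist");save(w,"w6");pickle.dump((o,w),open("w6.pkl","wb"));print(o["tool_pos"],o["clock"],o["grip_width"])
```

```text
[ 0.50545884 -0.41009993  0.19798831] 23.0167 0.12567480506747972
```

View pics/w6.png

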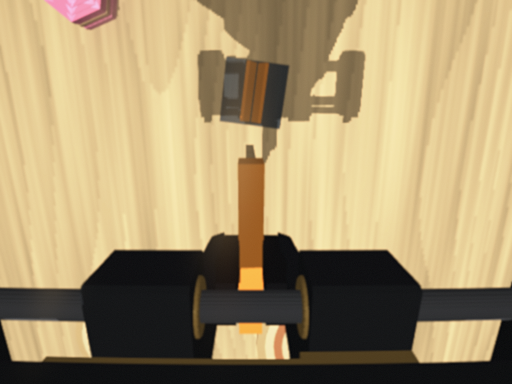

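The sign is held aligned with the tool, with its batten at columns 239–265. The clip's base corners are (226,58), (288,65), (281,128) and (221,121). The jaws run from (255,62) down to (251,123).

Run:
```python
from h import *
import pickle
o,w=pickle.load(open("w6.pkl","rb"))
cv2.imwrite("pics/w6c.png",cv2.resize(cv2.cvtColor(w["img"],cv2.COLOR_RGB2BGR)[45:165,195:315],(600,600),interpolation=cv2.INTER_CUBIC))
for z in(.006,.01):
    p=onplane(w,[[226,58],[288,65],[281,128],[221,121]],z,o)[:,:2];d=(p[1]-p[0]+p[2]-p[3])/2;print(p.mean(0).round(4),np.linalg.norm(d).round(3),np.degrees(np.arctan2(d[1],d[0])))
```

```text
[ 0.5103 -0.3264] 0.07 -6.895005235465575
[ 0.5102 -0.3265] 0.069 -6.89500523546557
```

View pics/w6c.png

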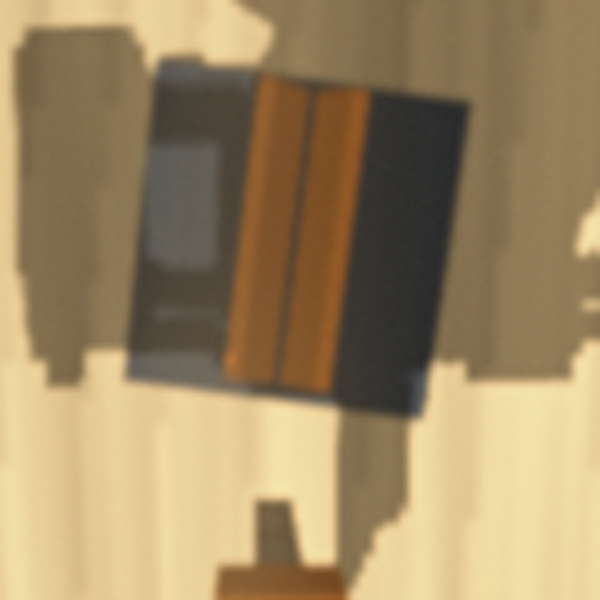

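The crop confirms it: the jaw tops are centred at (254.2,91.8), and the seam runs from (258,63) to (251,121.4).

Run:
```python
from h import *
import pickle
o,w=pickle.load(open("w6.pkl","rb"))
p=onplane(w,[[246.6,60],[269.4,63],[261,123.4],[240,120.6]],.042,o);q=onplane(w,[[258,63],[251,121.4]],.028,o)
for a,b in((p.mean(0),(p[0]+p[1]-p[2]-p[3])/2),(q.mean(0),q[0]-q[1])):print(a.round(4),np.linalg.norm(b).round(3),np.degrees(np.arctan2(b[1],b[0])).round(2))
# held sign batten: front top end corners / rear, z = TCP+ (0.081-0.0368)
z=o["tool_pos"][2]+.0442
s=onplane(w,[[252,158.5],[249.5,333]],z,o);d=s[0]-s[1];print("batten",s.round(4),s.mean(0).round(4),np.linalg.norm(d),np.degrees(np.arctan2(d[1],d[0])))
plan(.511,-.326,.10,-6.8)
```

```text
[ 0.5101 -0.3264  0.042 ] 0.06 82.17
[ 0.5105 -0.3263  0.028 ] 0.06 82.43
batten [[ 0.5065 -0.3627  0.2422]
 [ 0.5043 -0.4557  0.2422]] [ 0.5054 -0.4092  0.2422] 0.09297857065689179 88.63879735354071
total units [2.764 0.142 3.274] rows>= 4 each [0.691 0.036 0.818] clos -0.5 tilt 0.1 tiltvec [ 0.003 -0.019 -0.   ]
turn z units 1.251 q7 0.408091236123038
```

Request:
{"op": "jog_arm", "data": {"motion": [-1,0.5,0,0,0,0,0,-1,0.9,0.08,0,0,0,0,-1,0.9,0.08,0,0,0,0,-1,0.46,0,0,0,0,0,-1,0,0,0,0,0,0.7,-1,0,0,0.6,0,0,0.6,-1,0,0,0.9,0,0,0,-1,0,0,0.9,0,0,0,-1,0,0,0.8,0,0,0,-1,0,0,0.5,0,0,0,-1,0,0,0,0,0,0,-1,0,0,0,0,0,0]}}

```text
clock: 24.07
tool_pos: [0.5108, -0.3274, 0.087]
tcp_rot: [-2.353, -2.079, 0.0]
wrist_force: [0.4, 0.0, -1.1]
grip_width: 0.126
grasp_force: 50.0
```

Run:
```python
from h import *
plan(.5103,-.3264,.039,-7.0)
s=capture("scene");d=capture("side")
a=[cv2.resize(c["img"][y:y+75,x:x+100],(400,300),interpolation=cv2.INTER_CUBIC) for c,x,y in((s,95,90),(d,250,115))]
save({"img":np.hstack(a)},"pre")
```

```text
total units [ 0.029 -0.02   1.6  ] rows>= 2 each [ 0.015 -0.01   0.8  ] clos -7.1 tilt 0.08 tiltvec [-0.012 -0.009 -0.   ]
turn z units -0.014 q7 0.12815791023661594
```

View pics/pre.png

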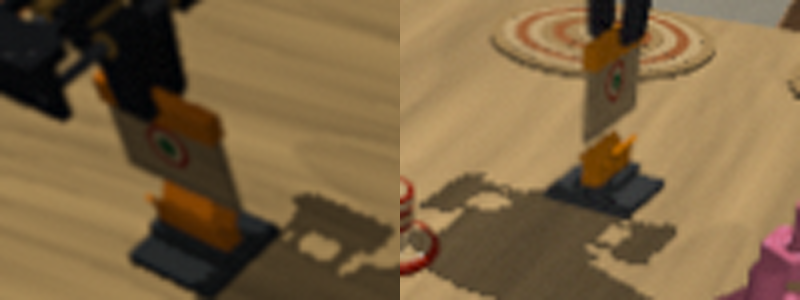

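Both views show the sign over the clip, in line with the jaws. I'll press it in gradually.

Request:
{"op": "jog_arm", "data": {"motion": [-1,0,0,0.4,0,0,0,-1,0,0,0.3,0,0,0,-1,0,0,0.2,0,0,0,-1,0,0,0.2,0,0,0,-1,0,0,0,0,0,0,-1,0,0,0,0,0,0]}}

```text
clock: 24.67
tool_pos: [0.5102, -0.3283, 0.0533]
tcp_rot: [-2.355, -2.077, 0.001]
wrist_force: [-0.0, 0.5, -2.3]
grip_width: 0.13
grasp_force: 50.0
```

Request:
{"op": "jog_arm", "data": {"motion": [-1,0,0,0.15,0,0,0,-1,0,0,0.15,0,0,0,-1,0,0,0.1,0,0,0,-1,0,0,0.05,0,0,0,-1,0,0,0,0,0,0,-1,0,0,0,0,0,0]}}

```text
clock: 25.17
tool_pos: [0.5104, -0.3284, 0.0402]
tcp_rot: [-2.355, -2.078, 0.001]
wrist_force: [-1.6, -0.9, -2.1]
grip_width: 0.127
grasp_force: 50.0
```

Request:
{"op": "jog_arm", "data": {"motion": [-1,0,0,0.05,0,0,0,-1,0,0,0.05,0,0,0,-1,0,0,0,0,0,0,-1,0,0,0,0,0,0]}}

```text
clock: 25.5
tool_pos: [0.5116, -0.3288, 0.0387]
tcp_rot: [2.355, 2.077, 0.001]
wrist_force: [-1.9, 0.1, 6.5]
grip_width: 0.128
grasp_force: 50.1
```

Run:
```python
from h import *
s=capture("scene");d=capture("side")
a=[cv2.resize(c["img"][y:y+75,x:x+100],(400,300),interpolation=cv2.INTER_CUBIC) for c,x,y in((s,95,90),(d,250,115))]
save({"img":np.hstack(a)},"in")
```

```text
(no output)
```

View pics/in.png

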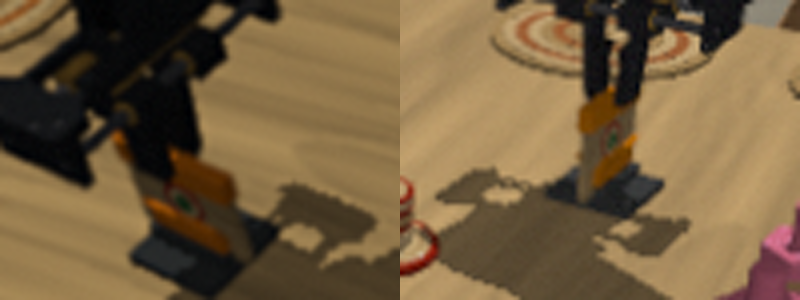

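The sign is between the jaws and the force is starting to rise. I'll press a little more to confirm the floor, then release.

Request:
{"op": "jog_arm", "data": {"motion": [-1,0,0,0.06,0,0,0,-1,0,0,0.06,0,0,0,-1,0,0,0,0,0,0,-1,0,0,0,0,0,0]}}

```text
clock: 25.93
tool_pos: [0.5144, -0.3294, 0.0383]
tcp_rot: [2.351, 2.075, 0.004]
wrist_force: [-4.1, 3.4, 27.4]
grip_width: 0.128
grasp_force: 51.2
```

Hard stop at TCP z 0.0383 with 27 N, so the sign is on the floor. I'll ease off and release.

Request:
{"op": "jog_arm", "data": {"motion": [-1,0,0,-0.12,0,0,0,-1,0,0,0,0,0,0,-0.6,0,0,0,0,0,0,-0.4,0,0,0,0,0,0,-0.2,0,0,0,0,0,0,-0.2,0,0,0,0,0,0,-0.2,0,0,-0.1,0,0,0,-0.2,0,0,-0.4,0,0,0,-0.2,0,0,-0.8,0,0,0,-0.2,0,0,-1,0,0,0,-0.2,0,0,-1,0,0,0,-0.2,0,0,-1,0,0,0]}}

```text
clock: 26.93
tool_pos: [0.5108, -0.3283, 0.1689]
tcp_rot: [2.355, 2.079, 0.0]
wrist_force: [0.2, -0.7, 0.5]
grip_width: 0.4
grasp_force: 0.0
```

Request:
{"op": "jog_arm", "data": {"motion": [-0.2,-1,0,-1,0,0,0,-0.2,-1,0,-0.5,0,0,0,-0.2,-1,0,0,0,0,0,-0.2,-0.6,0,0,0,0,0,-0.2,0,0,0,0,0,0,-0.2,0,0,0,0,0,0,-0.2,0,0,0,0,0,0]}}

```text
clock: 27.52
tool_pos: [0.498, -0.4335, 0.2114]
tcp_rot: [-2.354, -2.08, -0.002]
wrist_force: [1.0, 0.2, 0.8]
grip_width: 0.395
grasp_force: 0.0
```

Run:
```python
from h import *
import pickle
o=telemetry.get_obs();print(o["tool_pos"],o["clock"])
s=capture("scene");d=capture("side");w=capture("wrist");pickle.dump((o,s,d,w),open("fin.pkl","wb"))
f=lambda i,x,y,W,H:cv2.resize(i["img"][y:y+H,x:x+W],(400,300),interpolation=cv2.INTER_CUBIC)
save({"img":np.vstack([np.hstack([f(s,110,115,80,60),f(d,270,125,80,60)]),np.hstack([f(s,150,120,240,180),f(w,180,60,160,120)])])},"fin")
```

```text
[ 0.49804495 -0.43353716  0.21142283] 27.5167
```

View pics/fin.png

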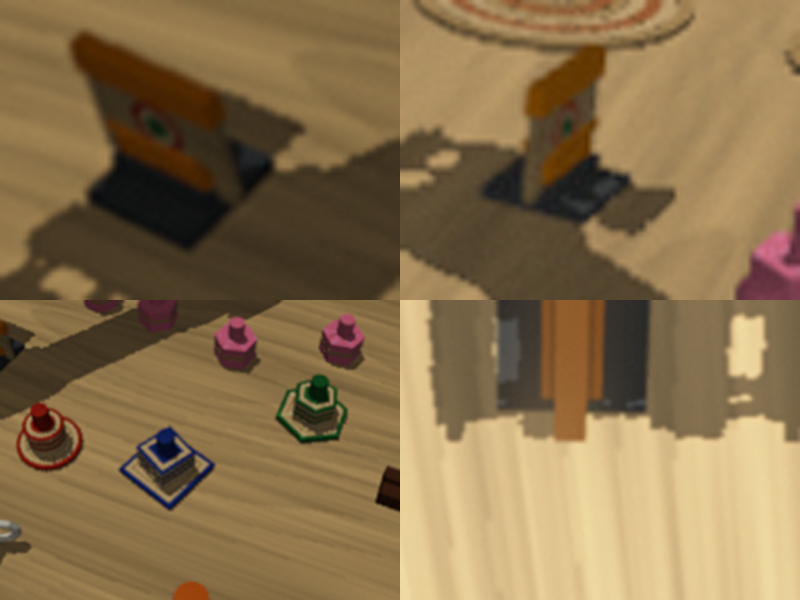

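The sign stands upright in the clip, in line with the jaws. All three baskets sit centred on their own mats, and the arm is clear of everything.

```bash
python3 -c "
from station import job_done
print(job_done())"
```

```text
the job is handed in; nothing more can be done
None
```

I handed the job in at about 28 s: the final pictures show each basket upright on its own mat and the sign fully home in its clip. The spool and mug were not touched, and the hand-in call returned no verdict.

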